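Put the mixed-up planters back on their own saucers

ROBOT

A 6-joint arm with a two-finger parallel gripper is mounted at the origin on the work surface. World frame = base frame: x ahead of the robot, y to its left, z up, the work surface at z = 0. Lengths are in mm, angles in rad, forces in N, time in s.
With the tool pointing down it reaches from about 400 to 825 mm from the base axis. Payload 7 kg.
Tool frame: the origin (TCP) lies midway between the tips of the shut fingers; the grasp point (between the pads) lies 19 mm behind it (manip.tcp_to_grasp is the distance from the TCP to the grasp point, in mm); z points along the fingers, y is the line along which they close (so a half turn about z gives the same grasp; the last joint's range is limited). The gripper opens to 85 mm and grips with 20 to 120 N. Pads are 22 mm wide; open, the fingers measure 114 mm over their backs; the gripper's body (76 mm by 85 mm) begins 54 mm behind the grasp point. The pads swing forward as they close: fully open they stand 13 mm farther back than shut.
Start: joints at [1.541, 0.359, 0.012, 0, -1.224, -0.288], TCP at [210.931, 641.174, 231.302] pointing down, gripper open.
Joint ranges: [-3.07, 3.07], [-1.43, 2.12], [-1.02, 1.25], [-3.03, 1.67], [-3.05, -0], [-3.03, 3.03]. Speed limits (rad/s): [2.39, 2.39, 3.01, 3.14, 3.14, 3.14].

INTERFACE

Orientations are given as a unit quaternion [x, y, z, w].
In Python, from plant import manip gives the robot as it stands.
- The arm moves only by the tool step_arm, never from a script. Its argument "targets" is a list of rows, each a list of 6 numbers: the shift along the tool's x, y, z in cm, then the turn, a rotation vector about the tool's x, y, z in degrees. In form: [[x, y, z, rx, ry, rz], ...]. A call has 1 to 8 rows; each row is the pose to reach, as a shift and turn from the pose commanded when the call began, along the tool's axes at that moment; what a row does not reach only later rows make up. A row lasts 1/10 s, in which the tool goes at most 50 mm and 8.59 degrees, less where a joint would pass 70% of its speed; a pose out of reach is approached as far as the arm can. A call with a gripper value outside its range is refused whole. "fingers" is the gripper's target within -1 to 1 (fully open at 1, half-way at 0, shut at -1), set as the call begins (left out, the last holds). The fingers move at their own pace and stop on an object; the grip force is fixed at half the most. Time passes only in rows, so rows that repeat a pose let the fingers close. It gives the time, the measured TCP pose, the force, the opening and the grip force at its end, in the units of the state.
- manip.observe(): the state, without advancing time (a new reading comes with each control period).
- manip.grab_frame(name): name is "scene" or "top"; returns a dict with "frame" (400x640x3 uint8, red, green, blue), "camera_matrix" (3x3 intrinsics, pixels), "k1" (the pictures are not rectified: a ray, as slopes to the right and down, at radius r is drawn at 1 + k1 r^2 times it, then the intrinsics apply), "position" and "attitude" of the camera in the world. Camera axes: x right, y down, z forward; pixel columns grow to the right and rows downward; lengths in mm; the calibration is good to about 2 mm. A picture is of the moment at which its call begins. There is no depth.
- manip.sign_off(): hands the job in; it is judged then, once.
Trained networks look in the newest picture that a camera, given by its name, has taken for a name from the list of things; names that differ only in an ending like _2 or _b are one class to them, and where a whole thing is asked for, a point or a joint stands for the part that bears it (a point fixed in the world has none). Each returns a list of dicts, best first, with "confidence" (0 to 1); they miss things now and then, are a little off and sometimes report something else, mostly with a low value. They report only what shows in the picture. A call takes as long as a camera call. They do not tell look-alikes from the thing itself.
- manip.silhouettes(camera, label): "mask" (400x640 bool, what is visible of it).
- manip.landmark_of(camera, label): "xyz" ([x, y, z] in mm, in the coordinates of the camera as it stood for that picture, good to about 4 mm: a listed point, or the origin of a listed thing).
The state is a dict: "time": time; "joint_positions": joint angles; "dq": joint speeds; "joint_torque": joint torques, N m; "tcp_pos": TCP position; "tool_rot": TCP orientation; "contact_force": force on the tool from outside, world axes, zero at the start; "torque": the same for the moment, N m; "gripper_width": opening from 0.0 (shut) to 1.0 (fully open); "gripper_force": force on a finger pad.
Only numpy, scipy, OpenCV 4.12 (cv2) and the standard library are available. Lean on these libraries where they do the work, as an engineer would, in place of code of your own. Each camera call takes 0.05 s, during which the arm holds its last target. There are 200 camera calls.

TASK

The three small terracotta planters (one round, one square, one six-sided) each stand on another's drip saucer. Move them one at a time so that each stands centred in the saucer of its own shape, parking one of them in the middle of the empty plywood bat on the way. Keep them upright and set each down gently without dropping it, and leave the glaze jar, the kiln stilt and the brush where they are.

Things in the scene. Friction and masses are not known exactly. Their poses are not given: they have to be found in the camera images.
- planter_round: round planter, loose, open-topped, plain terracotta, upright, about 0.16 kg, 72 mm tall with straight upright walls 5 mm thick. Origin: centre of its underside; z up. Outer diameter 62 mm.
- planter_square: square planter, loose, open-topped, plain terracotta, upright, about 0.16 kg, 72 mm tall with straight upright walls 5 mm thick. Origin: centre of its underside; z up. 56 mm by 56 mm outside, its x and y axes square to its flat walls.
- planter_hex: six-sided planter, loose, open-topped, plain terracotta, upright, about 0.16 kg, 72 mm tall with straight upright walls 5 mm thick. Origin: centre of its underside; z up. 60 mm across the outer flats (69 mm across corners); its x axis is square to a pair of flat walls, the other pairs lie 60 degrees either way.
- saucer_round: round saucer, plain terracotta with a low rim, does not move: inner floor 6 mm above its underside, rim top at 11 mm. Origin: centre of its underside, on the table; z up. Outer diameter 102 mm, inner 94 mm.
- saucer_square: square saucer, plain terracotta with a low rim, does not move: inner floor 6 mm above its underside, rim top at 11 mm. Origin: centre of its underside, on the table; z up, x and y square to its sides. 108 mm square outside, 100 mm inside.
- saucer_hex: six-sided saucer, plain terracotta with a low rim, does not move: inner floor 6 mm above its underside, rim top at 11 mm. Origin: centre of its underside, on the table; z up, x square to a pair of sides. 100 mm across the outer flats, 92 mm across the inner.
- bat: empty potter's bat: flat round plywood disc without a rim, diameter 124 mm, 12 mm thick, two small dark pin holes near its edge; does not move. Origin: centre of its underside, on the table; z up.
- glaze_jar: bystander: small closed glass jar with a white cap, diameter 48 mm, 60 mm tall, loose. Origin: centre of its underside.
- stilt: bystander: white three-armed kiln stilt lying flat, about 70 mm across, 18 mm tall, loose. Origin: centre of its underside.
- glaze_brush: bystander: brush lying on the table along its x axis, about 140 mm long, under 30 mm tall, loose. Origin: on the table near the middle of the brush.
There are look-alikes about, which are no part of the job. Leave any blue or yellow look-alike of the planter_hex alone.

How it is judged (in metres and radians):
On the way:
1. one planter stands wholly on the plywood bat, within 20 mm of its middle, let go (((horizontal distance between planter_round and bat below 0.02 m and z of planter_round in the frame of bat between 0.009 and 0.015 m and linear speed of planter_round below 0.02 m/s and angular speed of planter_round below 0.2 rad/s and angle between planter_round's own z axis and vertical below 0.06 rad and contact force between the fingers and planter_round below 0.1 N) or (horizontal distance between planter_square and bat below 0.02 m and z of planter_square in the frame of bat between 0.009 and 0.015 m and linear speed of planter_square below 0.02 m/s and angular speed of planter_square below 0.2 rad/s and angle between planter_square's own z axis and vertical below 0.06 rad and contact force between the fingers and planter_square below 0.1 N) or (horizontal distance between planter_hex and bat below 0.02 m and z of planter_hex in the frame of bat between 0.009 and 0.015 m and linear speed of planter_hex below 0.02 m/s and angular speed of planter_hex below 0.2 rad/s and angle between planter_hex's own z axis and vertical below 0.06 rad and contact force between the fingers and planter_hex below 0.1 N))), for 0.2 s.
At the end, for the whole second after the job is handed in: Each planter stands flat on the floor of the saucer of its own shape, within 10 mm of the saucer's middle, upright within 0.06 rad, released and at rest; any turn about the vertical will do (horizontal distance between planter_round and saucer_round below 0.01 m and z of planter_round in the frame of saucer_round between 0.003 and 0.009 m and linear speed of each of planter_round, planter_square, planter_hex below 0.02 m/s and angular speed of each of planter_round, planter_square, planter_hex below 0.2 rad/s and angle between each of planter_round, planter_square, planter_hex's own z axis and vertical below 0.06 rad and contact force between the fingers and planter_round below 0.1 N and horizontal distance between planter_square and saucer_square below 0.01 m and z of planter_square in the frame of saucer_square between 0.003 and 0.009 m and contact force between the fingers and planter_square below 0.1 N and horizontal distance between planter_hex and saucer_hex below 0.01 m and z of planter_hex in the frame of saucer_hex between 0.003 and 0.009 m and contact force between the fingers and planter_hex below 0.1 N); the robot touches nothing.
It fails at once if a planter was tipped by more than 0.5 rad (angle between any of planter_round, planter_square, planter_hex's own z axis and vertical above 0.5 rad).
It fails at once if a planter was dropped from more than about 2 cm ((linear speed of planter_round above 0.6 m/s and contact force between the fingers and planter_round below 0.05 N) or (linear speed of planter_square above 0.6 m/s and contact force between the fingers and planter_square below 0.05 N) or (linear speed of planter_hex above 0.6 m/s and contact force between the fingers and planter_hex below 0.05 N)).
It fails at once if the glaze jar, the kiln stilt or the brush was moved by more than 20 mm (distance of any of glaze_jar, stilt, glaze_brush from where it was at the start of the episode above 0.02 m).
It also fails if it takes over 109 s, if anything falls off the work surface, if the arm or the gripper's body presses on something with over 40 N, if the wrist force passes 120 N, or if a joint passes its speed limit or range.

## Working session

There is one attempt and no reset: what is moved stays moved. The work goes in short steps, Python scripts to look and compute and a tool call to move; the robot and the scene stay as the last step left them, time stands still between calls to the robot, and variables do not carry over. Pictures are saved under pics/ and viewed, at most 14 in all, crops included, and the job is handed in when it is done.

Besides the shell and the picture viewer there is one more tool, called as name(argument=value, ...) on one line, values as JSON. step_arm: Moves the arm, as the interface text tells. Its arguments: {"type":"object","properties":{"targets":{"type":"array"},"fingers":{"type":"number"}},"required":["targets"]}

```bash
mkdir -p pics
cat > h.py <<'E'
import numpy as np, cv2
from plant import manip
from scipy.spatial.transform import Rotation as R
def att(f):
    a=np.array(f["attitude"],float)
    return a if a.shape==(3,3) else R.from_quat(a).as_matrix()
def to_world(f,p): return att(f)@np.array(p)+np.array(f["position"])
def pix2w(f,u,v,z):
    K=np.array(f["camera_matrix"]);k=f["k1"]
    d=np.array([(u-K[0,2])/K[0,0],(v-K[1,2])/K[1,1]]);s=d.copy()
    for _ in range(30): s=d/(1+k*(s@s))
    r=att(f)@np.array([s[0],s[1],1]);c=np.array(f["position"])
    return c+r*(z-c[2])/r[2]
def w2pix(f,p):
    K=np.array(f["camera_matrix"]);q=att(f).T@(np.array(p)-np.array(f["position"]))
    s=q[:2]/q[2];s=s*(1+f["k1"]*(s@s));return K[:2,:2]@s+K[:2,2]
def save(f,n,box=None,sc=1):
    im=f["frame"][:,:,::-1]
    if box: im=im[box[1]:box[3],box[0]:box[2]]
    cv2.imwrite("pics/"+n,cv2.resize(im,None,fx=sc,fy=sc,interpolation=cv2.INTER_CUBIC))
E
python3 - <<'E'
from h import *
N=["planter_round","planter_square","planter_hex","saucer_round","saucer_square","saucer_hex","bat","glaze_jar","stilt","glaze_brush"]
for c in ["top","scene"]:
    f=manip.grab_frame(c); save(f,c+"0.png")
    print(c,np.round(f["position"]),f["attitude"],f["camera_matrix"],f["k1"])
    for n in N:
        for d in manip.landmark_of(c,n): 
            w=to_world(f,d["xyz"]); print(n,round(d["confidence"],2),np.round(w),np.round(w2pix(f,w)))
o=manip.observe();print(o)
E
```

```text
top [ 444.    3. 1044.] [-0.70438038  0.70884519 -0.01657193  0.03334902] [[389.20554771   0.         319.4344856 ]
 [  0.         389.20554771 193.09613995]
 [  0.           0.           1.        ]] -0.09793236139828587
planter_round 0.7 [491. 108.   4.] [289. 203.]
planter_square 0.71 [484. 104.  -1.] [291. 206.]
planter_square 0.62 [ 466. -301.    8.] [442. 211.]
planter_square 0.25 [492. 107.   2.] [290. 203.]
planter_hex 0.87 [ 700. -231.   -1.] [414. 126.]
planter_hex 0.8 [ 597. -240.   -0.] [418. 163.]
planter_hex 0.75 [360.  -3.   0.] [331. 252.]
planter_hex 0.69 [622. -85.   8.] [361. 154.]
saucer_round 0.84 [614. -88.  -1.] [362. 157.]
saucer_round 0.64 [633.  95.   1.] [294. 151.]
saucer_square 0.8 [485. 102.   1.] [292. 205.]
saucer_square 0.58 [ 466. -301.   -0.] [441. 211.]
saucer_hex 0.91 [ 465. -297.    1.] [440. 212.]
bat 0.68 [625. -86.   6.] [361. 153.]
bat 0.66 [591. 314.   1.] [215. 167.]
glaze_jar 0.72 [616. -88.  -3.] [362. 157.]
glaze_jar 0.56 [632.  92.   0.] [295. 151.]
stilt 0.59 [443. -98.  -2.] [367. 221.]
glaze_brush 0.91 [388. 324.  -0.] [210. 242.]
sc
[... 898 characters left out ...]
ray([ 1.54112573e+00,  3.58573882e-01,  1.18884104e-02, -7.47002294e-06,
       -1.22410852e+00, -2.88104808e-01]), 'dq': array([7.77736138e-04, 4.93683137e-04, 4.13859473e-05, 1.26120639e-03,
       7.42692014e-04, 6.25894240e-05]), 'joint_torque': array([ 3.93326864e-04, -5.83006346e+01,  2.93652374e+01,  6.94186494e+00,
       -8.18213121e-04,  9.98598154e-06]), 'tcp_pos': array([210.91126157, 641.16835075, 231.31274521]), 'tool_rot': array([ 9.87403681e-01, -1.58221269e-01, -3.63382402e-06, -7.04163811e-07]), 'contact_force': array([-0.38660101,  0.55364768,  0.22006259]), 'torque': array([-0.00999294, -0.07780727,  0.052667  ]), 'gripper_force': 0.0, 'gripper_width': 0.9966315839224067}
```

Run:
```python
from h import *
im=cv2.imread("pics/top0.png")
cv2.imwrite("pics/top0b.png",cv2.resize(im[90:290,170:490],None,fx=2.5,fy=2.5,interpolation=cv2.INTER_CUBIC))
```

```text
(no output)
```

View pics/top0b.png

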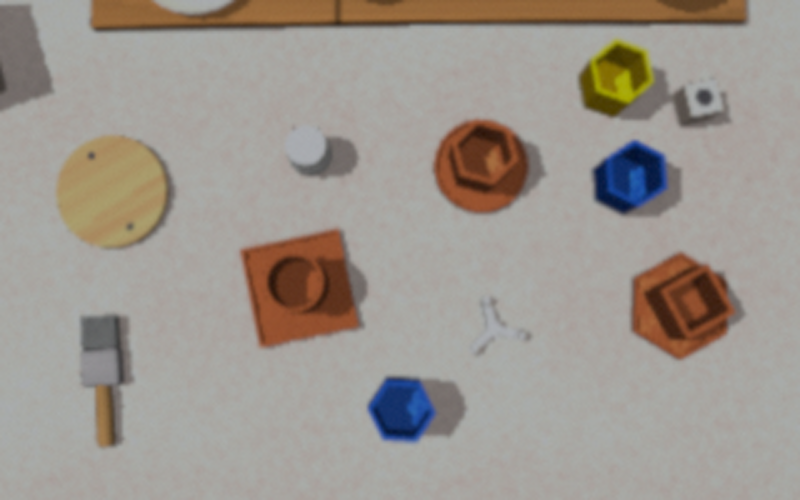

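View pics/scene0.png

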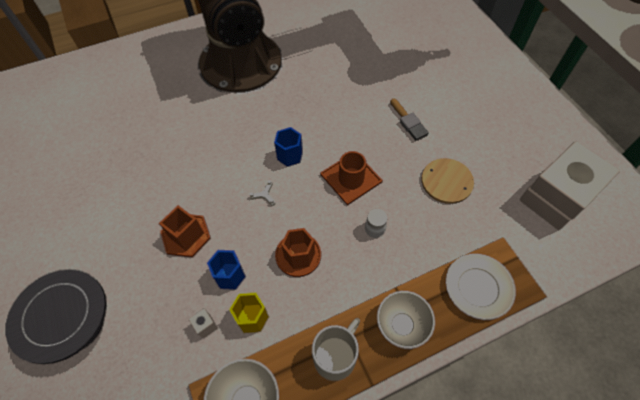

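The round planter stands on the square saucer (crop ~298,285), the hex on the round saucer (~483,160) and the square on the hex saucer (~690,302). The empty bat is at ~113,190. There are four hex-shaped candidates in the crop: yellow (617,78), blue (630,178), blue (401,408) and terracotta (483,155). The plain terracotta one is the one meant. Next I fit the outlines in both cameras.

```bash
cat > fit.py <<'E'
from h import *
from scipy.optimize import minimize
def poly(kind,r):   # r = half size (flats)
    n={"round":48,"square":4,"hex":6}[kind]
    a=np.arange(n)*2*np.pi/n+np.pi/n
    return np.c_[np.cos(a),np.sin(a)]*r/(np.cos(np.pi/n) if n<10 else 1)
PR={"round":31,"square":28,"hex":30}; SR={"round":51,"square":54,"hex":50}
def pts(kind,r,x,y,yaw,zs):
    p=poly(kind,r)@np.array([[np.cos(yaw),np.sin(yaw)],[-np.sin(yaw),np.cos(yaw)]])+[x,y]
    return [np.c_[p,np.full(len(p),z)] for z in zs]
def proj(f,P): return np.array([w2pix(f,p) for p in P])
S=4
def hullmask(f,rings,box):
    q=np.vstack([proj(f,r) for r in rings]); q=(q-box[:2]+0.5)*S-0.5
    m=np.zeros(((box[3]-box[1])*S,(box[2]-box[0])*S),np.uint8)
    cv2.fillPoly(m,[cv2.convexHull(np.round(q*16).astype(np.int32))],1,shift=4); return m
def prep(f,xy,rad=42):
    c=w2pix(f,[*xy,30]).astype(int); box=np.array([c[0]-rad,c[1]-rad,c[0]+rad,c[1]+rad])
    im=f["frame"][box[1]:box[3],box[0]:box[2]]
    im=cv2.resize(im,None,fx=S,fy=S,interpolation=cv2.INTER_CUBIC)
    h=cv2.cvtColor(im,cv2.COLOR_RGB2HSV)
    m=(((h[...,0]<14)|(h[...,0]>172))&(h[...,1]>115)).astype(np.uint8)
    n,l,st,_=cv2.connectedComponentsWithStats(m)
    m=(l==1+np.argmax(st[1:,4])).astype(np.uint8) if n>1 else m
    g=cv2.GaussianBlur(cv2.cvtColor(im,cv2.COLOR_RGB2GRAY).astype(np.float32),(0,0),2.5)
    gr=np.hypot(cv2.Sobel(g,5,1,0),cv2.Sobel(g,5,0,1)); return box,im,m,gr/np.percentile(gr,95)
def edge(f,gr,box,ring):
    r=np.vstack([ring,ring[:1]]); t=np.linspace(0,1,6,endpoint=False)[:,None]
    P=np.vstack([a+(b-a)*t for a,b in zip(r[:-1],r[1:])])
    q=(proj(f,P)-box[:2]+0.5)*S-0.5
    return cv2.remap(gr.astype(np.float32),q[:,0].astype(np.float32)[None],q[:,1].astype(np.float32)[None],1).clip(0,1.5).mean()
def fit(frames,pk,sk,p0,s0,z0=6,wp=4):
    """p0,s0=[x,y,yaw]; sk None -> planter only (edge of rims)"""
    D=[(f,*prep(f,p0[:2])) for f in frames]
    def cost(v):
        c=0
        for f,box,im,m,gr in D:
            rp=pts(pk,PR[pk],v[0],v[1],v[2],[z0,z0+72]); pm=hullmask(f,rp,box)
            if sk: pm=pm|hullmask(f,pts(sk,SR[sk],v[3],v[4],v[5],[0,11]),box)
            c+=(pm!=m).sum()/m.sum()*5
            ri=pts(pk,PR[pk]-5,v[0],v[1],v[2],[z0+72])[0]
            c-=edge(f,gr,box,rp[1])+.7*edge(f,gr,box,ri)
        return c
    best=None
    for yp in ([0] if pk=="round" else np.arange(0,1.55 if pk=="square" else 1.04,.2)):
        v0=np.r_[p0[:2],yp]+0.; d=[6,6,.15]
        if sk: v0=np.r_[v0,s0]; d+= [6,6,.15]
        sim=np.vstack([v0]+[v0+np.eye(len(v0))[i]*d[i] for i in range(len(v0))])
        r=minimize(cost,v0,method="Nelder-Mead",options=dict(initial_simplex=sim,maxfev=350))
        if best is None or r.fun<best.fun: best=r
    v0=best.x; sim=np.vstack([v0]+[v0+np.eye(len(v0))[i]*[3,3,.08]*1 if 0 else v0+np.eye(len(v0))[i]*(d[i]/2) for i in range(len(v0))])
    best=minimize(cost,v0,method="Nelder-Mead",options=dict(initial_simplex=sim,maxfev=500))
    v=best.x; ov=[]
    for f,box,im,m,gr in D:
        o=im[:,:,::-1].copy()
        R_=[(pts(pk,PR[pk],*v[:3],[z0+72])[0],(0,255,0)),(pts(pk,PR[pk],*v[:3],[z0])[0],(255,255,0))]
        if sk: R_.append((pts(sk,SR[sk],*v[3:],[11])[0],(255,0,0)))
        for ring,c in R_:
            q=(proj(f,ring)-box[:2]+.5)*S-.5
            cv2.polylines(o,[np.round(q).astype(np.int32)],True,c,1)
        ov.append(cv2.resize(o,(260,260)))
    return v,best.fun,np.vstack(ov)
E
cat > m1.py <<'E'
from fit import *
fr=[manip.grab_frame("top"),manip.grab_frame("scene")]
O=[]
for pk,sk,p,s in [("round","square",(488,108),(484,103,.2)),("hex","round",(621,-86),(615,-88,0)),("square","hex",(469,-298),(464,-296,.1))]:
    for sub in (fr,fr[:1],fr[1:]):
        v,c,o=fit(sub,pk,sk,p,s); print(pk,sk,np.round(v,2),round(c,2))
        if sub is fr: O.append(o)
cv2.imwrite("pics/fit0.png",np.hstack(O))
# bat
for f in fr:
    c=w2pix(f,[591,314,12]); print("bat px",c)
    h=cv2.cvtColor(f["frame"],cv2.COLOR_RGB2HSV); b=np.zeros(h.shape[:2],np.uint8)
    u,w=c.astype(int); b[w-40:w+40,u-40:u+40]=((h[...,0]>9)&(h[...,0]<28)&(h[...,1]>70)&(h[...,2]>90))[w-40:w+40,u-40:u+40]
    n,l,st,ce=cv2.connectedComponentsWithStats(b); i=1+np.argmax(st[1:,4])
    cnt=max(cv2.findContours((l==i).astype(np.uint8),0,1)[0],key=len)
    P=np.array([pix2w(f,*q[0],12)[:2] for q in cnt]); (x,y),r=cv2.minEnclosingCircle(P.astype(np.float32)); print(x,y,r,P.min(0),P.max(0))
E
time python3 m1.py
```

```text
round square [ 4.8904e+02  1.0682e+02 -3.0000e-02  4.8431e+02  1.0865e+02  2.0000e-01] -2.04
round square [4.8709e+02 1.0157e+02 2.0000e-01 4.8711e+02 1.0740e+02 1.9000e-01] -0.72
round square [4.8888e+02 1.0728e+02 2.0000e-02 4.8271e+02 1.0968e+02 2.1000e-01] -1.46
hex round [ 6.1885e+02 -8.5560e+01  7.6000e-01  6.1394e+02 -8.6440e+01  1.8000e-01] -2.28
hex round [ 6.1963e+02 -8.5660e+01  7.4000e-01  6.1779e+02 -8.7510e+01 -3.0000e-02] -0.9
hex round [ 6.1851e+02 -8.5110e+01  7.3000e-01  6.1283e+02 -8.6750e+01  1.0000e-02] -1.48
square hex [ 466.91 -296.14    0.49  462.79 -298.65    0.52] -2.0
square hex [ 4.7219e+02 -2.9350e+02  5.0000e-01  4.6455e+02 -3.0048e+02  4.3000e-01] -0.9
square hex [ 466.91 -295.89    0.51  461.19 -298.94    0.49] -1.3
bat px [213.44920931 166.49922203]
592.0993041992188 311.2532958984375 61.243385314941406 [532.36164001 251.71687059] [652.9041862 371.3067879]
bat px [447.55286061 178.64084973]
592.3125 312.59906005859375 62.778045654296875 [529.98796705 252.34246853] [654.85171341 374.72009648]
real	0m34.561s
user	0m34.477s
sys	0m0.084s
```

View pics/fit0.png

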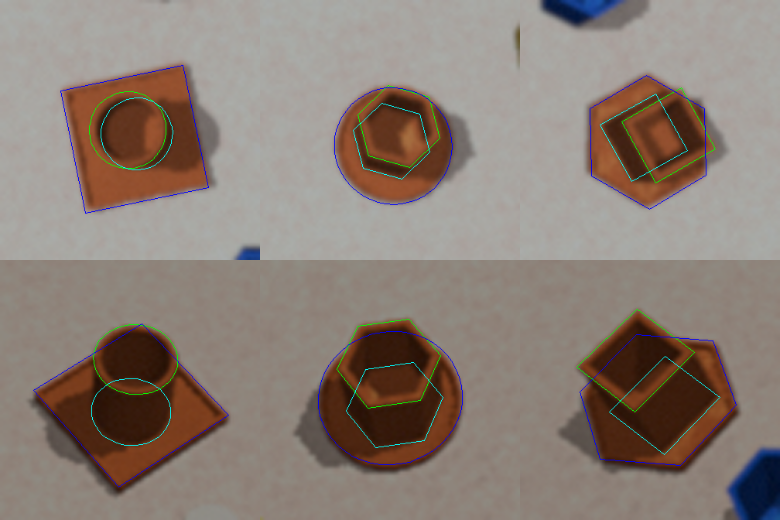

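Outlines match in both views; the two cameras differ by about 5 mm, and I take means. Order: round→bat, square→its saucer, hex→its saucer, round→its saucer.

```bash
cat > go.py <<'E'
import sys
from h import *
x,y,z=map(float,sys.argv[1:4]); hd=float(sys.argv[4]) if len(sys.argv)>4 else None
o=manip.observe(); M=R.from_quat(o["tool_rot"]).as_matrix(); h=np.arctan2(M[1,0],M[0,0])
d=M.T@(np.array([x,y,z])-o["tcp_pos"])/10
print("t",o["time"],"tcp",np.round(o["tcp_pos"],1),"head",round(h,3),"tilt",np.round(M[2],4),"q6",round(o["joint_positions"][5],2),"w",round(o["gripper_width"],3),"Fg",round(o["gripper_force"],1))
print("row",np.round(d,2),"rz",0 if hd is None else round(-np.degrees(hd-h),1))
E
python3 go.py 488.5 106 150
```

```text
t 1.2 tcp [210.9 641.1 231.3] head -0.318 tilt [-0.e+00  1.e-04 -1.e+00] q6 -0.29 w 0.993 Fg 0.0
row [43.09 42.16  8.13] rz 0
```

step_arm(targets=[[3,3,0,0,0,0],[6,6,0,0,0,0],[9,9,0,0,0,0],[12.4,12.1,0,0,0,0],[15.8,15.5,0,0,0,0],[19.2,18.8,0,0,0,0],[22.6,22.1,0,0,0,0],[26,25.4,0,0,0,0]], fingers=1)

```text
time: 2.0
tcp_pos: [379.1, 317.0, 231.7]
tool_rot: [0.987, -0.158, 0.0, -0.0]
contact_force: [0.9, -0.1, -0.4]
gripper_width: 1.0
gripper_force: 0.0
```

step_arm(targets=[[3.4,3.4,0,0,0,0],[6.8,6.8,1,0,0,0],[10.2,10.1,3,0,0,0],[13.6,13.4,5,0,0,0],[16,15.8,6.5,0,0,0],[17.1,16.8,8.1,0,0,0],[17.1,16.8,8.1,0,0,0]])

```text
time: 2.7
tcp_pos: [487.9, 103.2, 148.3]
tool_rot: [0.987, -0.16, -0.002, 0.001]
contact_force: [-0.6, 0.5, 0.1]
gripper_width: 1.0
gripper_force: 0.0
```

```bash
python3 go.py 488.5 106 42
```

```text
t 2.7 tcp [487.9 103.2 148.3] head -0.321 tilt [-0.0026  0.0027 -1.    ] q6 0.65 w 1.0 Fg 0.0
row [-0.   -0.31 10.63] rz 0
```

step_arm(targets=[[0,0,0,0,0,0],[0,0,1.5,0,0,0],[0,0,3.5,0,0,0],[0,0,5.5,0,0,0],[0,0,7.5,0,0,0],[0,0,9.5,0,0,0],[0,0,10.7,0,0,0],[0,0,10.7,0,0,0]])

```text
time: 3.5
tcp_pos: [487.9, 106.5, 42.8]
tool_rot: [0.988, -0.157, -0.0, 0.0]
contact_force: [-1.0, 0.4, 0.7]
gripper_width: 1.002
gripper_force: 0.0
```

```bash
python3 go.py 488.5 106 42
python3 - <<'E'
from h import *
f=manip.grab_frame("scene"); u,v=w2pix(f,[488,106,60]).astype(int); save(f,"g1.png",(u-60,v-60,u+60,v+60),5)
E
```

```text
t 3.5 tcp [487.9 106.5  42.8] head -0.316 tilt [-8.e-04  1.e-03 -1.e+00] q6 0.65 w 1.002 Fg 0.0
row [0.07 0.03 0.08] rz 0
```

View pics/g1.png

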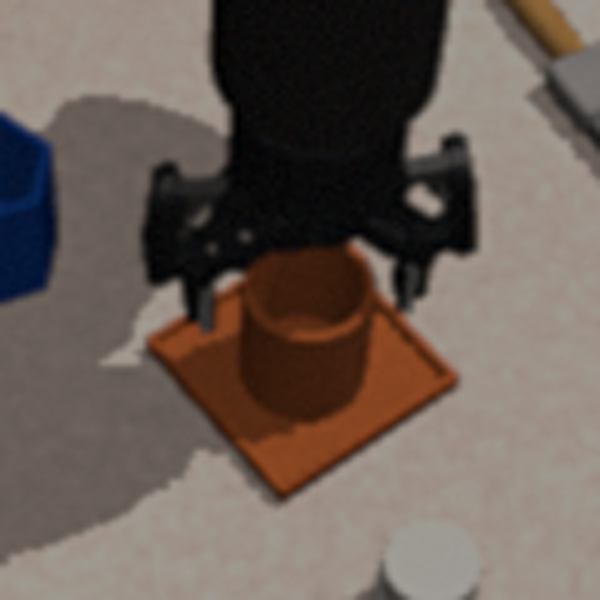

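Fingers straddle the round planter (pads at ~205,320 and ~405,300; pot centred at ~308). Close and lift.

step_arm(targets=[[0,0,0,0,0,0],[0,0,0,0,0,0],[0,0,0,0,0,0],[0,0,0,0,0,0],[0,0,0,0,0,0],[0,0,0,0,0,0],[0,0,0,0,0,0],[0,0,0,0,0,0]], fingers=-1)

```text
time: 4.35
tcp_pos: [489.5, 106.5, 45.2]
tool_rot: [0.987, -0.158, 0.001, -0.001]
contact_force: [-2.8, 2.1, 8.5]
gripper_width: 0.71
gripper_force: 63.7
```

step_arm(targets=[[0,0,0,0,0,0],[0,0,-0.5,0,0,0],[0,0,-1.5,0,0,0],[0,0,-3,0,0,0],[0,0,-5,0,0,0],[0,0,-7,0,0,0],[0,0,-8.5,0,0,0],[0,0,-9,0,0,0]])

```text
time: 5.15
tcp_pos: [489.3, 106.0, 135.7]
tool_rot: [0.987, -0.158, 0.001, -0.001]
contact_force: [-0.3, 0.0, -0.5]
gripper_width: 0.712
gripper_force: 65.1
```

```bash
python3 go.py 592 312 132
python3 - <<'E'
from h import *
o=manip.observe()["tcp_pos"]; I=[]
for c in("scene","top"):
    f=manip.grab_frame(c); u,v=w2pix(f,[*o[:2],o[2]]).astype(int); I.append(cv2.resize(f["frame"][v-50:v+50,u-50:u+50,::-1],(390,390),interpolation=2))
cv2.imwrite("pics/g2.png",np.hstack(I))
E
```

```text
t 5.15 tcp [489.3 106.  135.7] head -0.318 tilt [ 0.0023 -0.0026 -1.    ] q6 0.65 w 0.712 Fg 65.1
row [  3.32 -22.77   0.44] rz 0
```

View pics/g2.png

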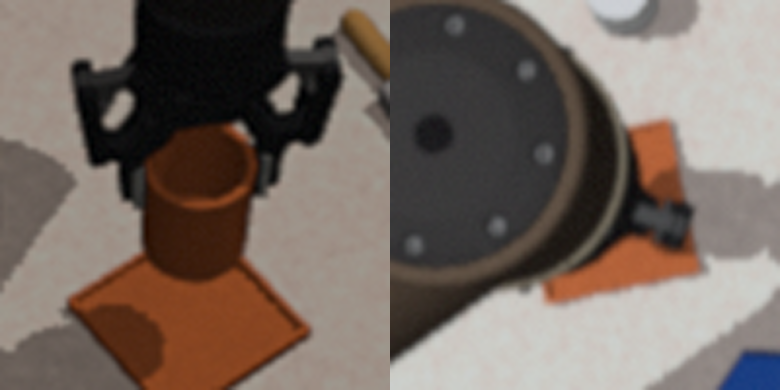

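The round planter hangs level between the pads (left view ~200,200), clear of the saucer. Moving over the bat.

step_arm(targets=[[0.2,-1.5,0,0,0,0],[0.7,-4.5,0,0,0,0],[1.2,-8,0,0,0,0],[1.8,-12,0,0,0,0],[2.4,-16,0,0,0,0],[2.9,-19.5,0,0,0,0],[3.2,-22,0,0,0,0],[3.3,-22.8,0,0,0,0]])

```text
time: 6.05
tcp_pos: [591.6, 314.5, 131.0]
tool_rot: [0.988, -0.158, -0.001, 0.001]
contact_force: [-0.9, 0.4, -0.5]
gripper_width: 0.707
gripper_force: 65.2
```

step_arm(targets=[[0,0,0.5,0,0,0],[0,0,2,0,0,0],[0,0,3.5,0,0,0],[0,0,5,0,0,0],[0,0,6.5,0,0,0],[0,0,7.2,0,0,0],[0,0,7.6,0,0,0],[0,0,7.6,0,0,0]])

```text
time: 6.85
tcp_pos: [591.0, 311.7, 56.8]
tool_rot: [0.987, -0.158, -0.0, 0.0]
contact_force: [0.1, 0.2, -1.5]
gripper_width: 0.709
gripper_force: 65.2
```

```bash
python3 go.py 592 312 51.2
python3 - <<'E'
from h import *
o=manip.observe(); print(o["contact_force"])
E
```

```text
t 6.85 tcp [591.  311.7  56.8] head -0.318 tilt [-3.e-04  6.e-04 -1.e+00] q6 0.48 w 0.709 Fg 65.2
row [ 0.09 -0.06  0.56] rz 0
[ 0.09003589  0.18479063 -1.52974855]
```

Lower slowly until contact shows.

step_arm(targets=[[0,0,0.15,0,0,0],[0,0,0.3,0,0,0],[0,0,0.4,0,0,0],[0,0,0.5,0,0,0],[0,0,0.55,0,0,0],[0,0,0.55,0,0,0]])

```text
time: 7.45
tcp_pos: [591.0, 311.9, 51.8]
tool_rot: [0.987, -0.158, -0.0, 0.0]
contact_force: [0.1, -0.3, -1.8]
gripper_width: 0.712
gripper_force: 65.2
```

step_arm(targets=[[0,0,0.05,0,0,0],[0,0,0.1,0,0,0],[0,0,0.15,0,0,0],[0,0,0.15,0,0,0]])

```text
time: 7.85
tcp_pos: [591.2, 312.0, 51.3]
tool_rot: [0.987, -0.158, 0.0, -0.0]
contact_force: [-3.4, -0.5, 5.7]
gripper_width: 0.711
gripper_force: 66.0
```

Contact at z 51, as predicted. Release and rise.

step_arm(targets=[[0,0,0,0,0,0],[0,0,0,0,0,0],[0,0,0,0,0,0],[0,0,0,0,0,0],[0,0,0,0,0,0],[0,0,0,0,0,0]], fingers=1)

```text
time: 8.45
tcp_pos: [591.1, 311.9, 50.2]
tool_rot: [0.987, -0.158, -0.0, 0.0]
contact_force: [-1.1, 0.0, 0.2]
gripper_width: 0.998
gripper_force: 0.0
```

step_arm(targets=[[0,0,0,0,0,0],[0,0,-1,0,0,0],[0,0,-3,0,0,0],[0,0,-6,0,0,0],[0,0,-9.5,0,0,0],[0,0,-12.5,0,0,0],[0,0,-13,0,0,0]])

```text
time: 9.15
tcp_pos: [593.0, 313.1, 186.1]
tool_rot: [0.987, -0.158, 0.003, -0.003]
contact_force: [-0.2, 0.6, 1.4]
gripper_width: 1.005
gripper_force: 0.0
```

```bash
python3 go.py 470 -295 150 -1.07
cat > m2.py <<'E'
from fit import *
import sys
# usage: planter kind, x,y,z0, yaw-free
pk=sys.argv[1]; x,y,z0=map(float,sys.argv[2:5]); cams=sys.argv[5].split(","); 
fr=[manip.grab_frame(c) for c in cams]
for f in fr:
    v,c,o=fit([f],pk,None,(x,y),None,z0=z0); print(pk,np.round(v,2),round(c,2))
E
cat > sq.py <<'E'
# fit of an empty saucer in given cams
from fit import *
import sys
sk=sys.argv[1]; s0=np.array(list(map(float,sys.argv[2:5]))); 
for c in sys.argv[5].split(","):
    f=manip.grab_frame(c); box,im,m,gr=prep(f,s0[:2])
    cost=lambda v:(hullmask(f,pts(sk,SR[sk],*v,[0,11]),box)!=m).sum()/m.sum()*5-edge(f,gr,box,pts(sk,SR[sk]-4,*v,[11])[0])
    r=minimize(cost,s0,method="Nelder-Mead",options=dict(initial_simplex=np.vstack([s0,s0+[5,0,0],s0+[0,5,0],s0+[0,0,.1]]),maxfev=300)); print(sk,c,np.round(r.x,2),round(r.fun,2))
E
python3 m2.py round 590 312 12 scene; python3 sq.py square 485 108 .2 scene,top
```

```text
t 9.15 tcp [593.  313.1 186.1] head -0.317 tilt [ 0.0047 -0.0062 -1.    ] q6 0.48 w 1.005 Fg 0.0
row [ 7.26 61.63  3.26] rz 43.1
round [5.9005e+02 3.1090e+02 1.1000e-01] -0.99
square scene [4.8317e+02 1.0990e+02 2.1000e-01] -0.35
square top [4.8714e+02 1.0874e+02 1.9000e-01] -0.23
```

step_arm(targets=[[0.3,2.5,0,0,0,5],[0.8,6.5,0,0,0,11],[1.3,11,0,0,0,17],[1.8,15.5,0,0,0,23],[2.4,20,0,0,0,29],[2.9,24.5,0,0,0,35],[3.4,29,0,0,0,40],[4,33.5,0,0,0,43.1]])

```text
time: 10.1
tcp_pos: [522.8, -20.6, 179.2]
tool_rot: [0.859, -0.511, -0.001, 0.001]
contact_force: [0.6, -0.8, 0.3]
gripper_width: 0.998
gripper_force: 0.0
```

```bash
python3 go.py 468.5 -295 150 -1.07
```

```text
t 10.1 tcp [522.8 -20.6 179.2] head -1.073 tilt [-6.e-04  2.e-03 -1.e+00] q6 0.16 w 0.998 Fg 0.0
row [21.52 17.87  2.94] rz -0.2
```

step_arm(targets=[[3,2.5,0,0,0,0],[6.5,5.4,0,0,0,0],[10,8.3,0,0,0,0],[13.5,11.2,0,0,0,0],[17,14.1,1,0,0,0],[20,16.7,2,0,0,0],[21.5,17.9,2.9,0,0,0],[21.5,17.9,2.9,0,0,0]])

```text
time: 10.9
tcp_pos: [468.1, -295.1, 148.4]
tool_rot: [0.859, -0.511, -0.003, 0.001]
contact_force: [0.3, -0.1, 0.3]
gripper_width: 0.998
gripper_force: 0.0
```

```bash
python3 go.py 468.5 -295 150 -1.07; python3 m2.py square 468 -296 6 scene;python3 m2.py hex 619 -86 6 top,scene
```

```text
t 10.9 tcp [ 468.1 -295.1  148.4] head -1.074 tilt [-0.0037  0.0037 -1.    ] q6 0.71 w 0.998 Fg 0.0
row [ 0.01 -0.04 -0.16] rz -0.2
square [ 478.27 -299.73    1.08] 0.92
hex [ 6.1415e+02 -6.4920e+01  3.0000e-01] 1.73
hex [ 6.187e+02 -8.523e+01 -3.200e-01] 0.07
```

step_arm(targets=[[0,0,0,0,0,0],[0,0,1.5,0,0,0],[0,0,3.5,0,0,0],[0,0,5.5,0,0,0],[0,0,7.5,0,0,0],[0,0,9.5,0,0,0],[0,0,10.6,0,0,0],[0,0,10.6,0,0,0]])

```text
time: 11.85
tcp_pos: [470.1, -292.5, 44.2]
tool_rot: [0.861, -0.509, -0.001, 0.0]
contact_force: [-0.6, -0.4, -0.7]
gripper_width: 0.999
gripper_force: 0.0
```

```bash
python3 go.py 468 -295 42
python3 - <<'E'
from h import *
f=manip.grab_frame("scene"); u,v=w2pix(f,[468,-296,60]).astype(int); save(f,"g3.png",(u-60,v-60,u+60,v+60),5)
E
```

```text
t 11.85 tcp [ 470.1 -292.5   44.2] head -1.069 tilt [-0.0017  0.0017 -1.    ] q6 0.7 w 0.999 Fg 0.0
row [0.12 0.3  0.22] rz 0
```

View pics/g3.png

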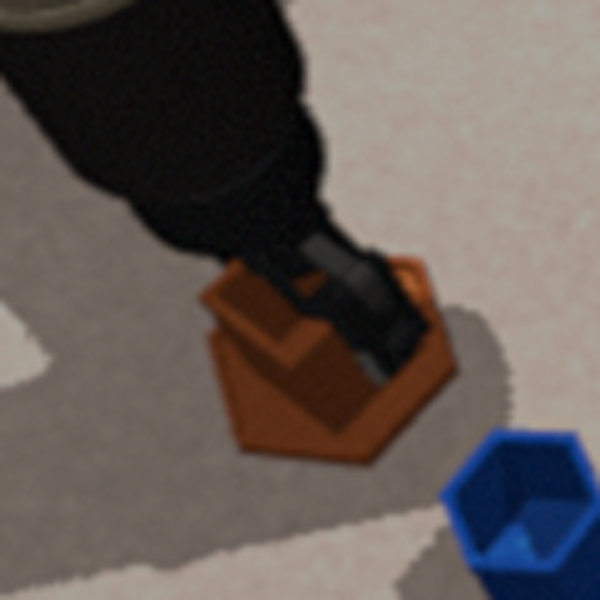

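The near finger (~390,340) is outside the square planter's right wall, with its rim corner at ~295,360. Close and lift.

step_arm(targets=[[0,0,0,0,0,0],[0,0,0,0,0,0],[0,0,0,0,0,0],[0,0,0,0,0,0],[0,0,0,0,0,0],[0,0,0,0,0,0],[0,0,0,0,0,0],[0,0,0,0,0,0]], fingers=-1)

```text
time: 12.7
tcp_pos: [471.3, -293.7, 46.6]
tool_rot: [0.86, -0.51, 0.001, -0.0]
contact_force: [-0.9, -0.5, 6.6]
gripper_width: 0.645
gripper_force: 65.1
```

step_arm(targets=[[0,0,0,0,0,0],[0,0,-0.5,0,0,0],[0,0,-1.5,0,0,0],[0,0,-3,0,0,0],[0,0,-5,0,0,0],[0,0,-7.5,0,0,0],[0,0,-10,0,0,0],[0,0,-11,0,0,0]])

```text
time: 13.5
tcp_pos: [471.7, -293.8, 158.5]
tool_rot: [0.86, -0.51, 0.002, -0.0]
contact_force: [0.1, -0.2, -2.9]
gripper_width: 0.644
gripper_force: 64.1
```

```bash
python3 go.py 485 109 150 -0.4;python3 sq.py hex 463 -299 .5 scene
python3 - <<'E'
from h import *
o=manip.observe()["tcp_pos"]; I=[]
for c in("scene","top"):
    f=manip.grab_frame(c); u,v=w2pix(f,[*o[:2],o[2]-20]).astype(int); I.append(cv2.resize(f["frame"][v-50:v+50,u-50:u+50,::-1],(390,390),interpolation=2))
cv2.imwrite("pics/g4.png",np.hstack(I))
E
```

```text
t 13.5 tcp [ 471.7 -293.8  158.5] head -1.07 tilt [ 0.0031 -0.0029 -1.    ] q6 0.71 w 0.644 Fg 64.1
row [-34.69 -20.51   0.8 ] rz -38.4
hex scene [ 460.63 -299.62    0.5 ] 1.34
```

View pics/g4.png

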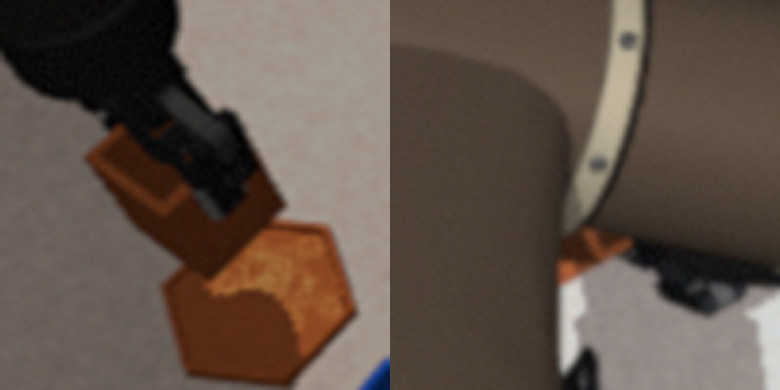

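The square planter is held level above the empty hex saucer. Moving to the square saucer.

step_arm(targets=[[-1.7,-1,0,0,0,0],[-4.8,-2.8,0,0,0,0],[-8.5,-5,0,0,0,0],[-12.4,-7.3,0,0,0,0],[-16.3,-9.6,0,0,0,0],[-20.2,-11.9,0,0,0,0],[-24.1,-14.2,0,0,0,0],[-28,-16.5,0,0,0,0]])

```text
time: 14.45
tcp_pos: [479.7, 33.0, 153.9]
tool_rot: [0.86, -0.51, -0.001, 0.001]
contact_force: [1.9, 0.0, -1.4]
gripper_width: 0.648
gripper_force: 64.1
```

step_arm(targets=[[-3,-1.8,0,0,0,0],[-5,-3,0,0,0,0],[-6.4,-3.8,0,0,0,0],[-6.7,-4,0,0,0,0],[-6.7,-4,0,0,0,0],[-6.7,-4,0,0,0,0]])

```text
time: 15.05
tcp_pos: [483.5, 108.5, 154.8]
tool_rot: [0.86, -0.51, -0.0, 0.0]
contact_force: [0.4, -0.3, -1.2]
gripper_width: 0.648
gripper_force: 64.1
```

```bash
python3 go.py 485 109 46.6
```

```text
t 15.05 tcp [483.5 108.5 154.8] head -1.071 tilt [ 0.      0.0011 -1.    ] q6 -0.12 w 0.648 Fg 64.1
row [ 0.03 -0.17 10.82] rz 0
```

step_arm(targets=[[0,-0.1,1.5,0,0,0],[0,-0.1,3.5,0,0,0],[0,-0.1,5.5,0,0,0],[0,-0.1,7.5,0,0,0],[0,-0.1,9,0,0,0],[0,-0.1,10,0,0,0],[0,-0.1,10.3,0,0,0],[0,-0.1,10.3,0,0,0]])

```text
time: 15.85
tcp_pos: [484.8, 109.4, 52.3]
tool_rot: [0.86, -0.51, -0.0, 0.0]
contact_force: [0.4, -0.9, -1.8]
gripper_width: 0.644
gripper_force: 64.1
```

```bash
python3 go.py 485 109 46.6
python3 - <<'E'
from h import *
f=manip.grab_frame("scene"); u,v=w2pix(f,[485,109,40]).astype(int); save(f,"g5.png",(u-50,v-50,u+50,v+50),6)
E
```

```text
t 15.85 tcp [484.8 109.4  52.3] head -1.071 tilt [ 2.e-04  4.e-04 -1.e+00] q6 -0.12 w 0.644 Fg 64.1
row [0.05 0.   0.57] rz 0
```

View pics/g5.png

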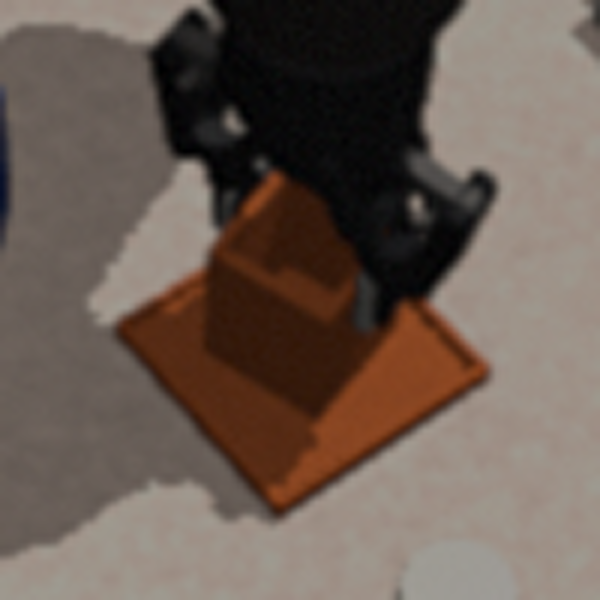

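The square planter hovers over the square saucer (bottom corner ~315,415; saucer corners 120,330 / 280,510 / 490,375), looking well centred. Lower and release.

step_arm(targets=[[0,0,0.15,0,0,0],[0,0,0.3,0,0,0],[0,0,0.4,0,0,0],[0,0,0.5,0,0,0],[0,0,0.6,0,0,0],[0,0,0.65,0,0,0],[0,0,0.65,0,0,0]])

```text
time: 16.6
tcp_pos: [484.8, 110.0, 46.6]
tool_rot: [0.86, -0.51, 0.0, -0.0]
contact_force: [-4.8, 0.7, 9.0]
gripper_width: 0.645
gripper_force: 65.6
```

step_arm(targets=[[0,0,0,0,0,0],[0,0,0,0,0,0],[0,0,0,0,0,0],[0,0,0,0,0,0],[0,0,0,0,0,0],[0,0,0,0,0,0]], fingers=1)

```text
time: 17.2
tcp_pos: [484.7, 109.9, 45.8]
tool_rot: [0.86, -0.51, -0.0, 0.0]
contact_force: [0.0, 0.1, -0.8]
gripper_width: 0.996
gripper_force: 0.0
```

step_arm(targets=[[0,0,0,0,0,0],[0,0,-1,0,0,0],[0,0,-3,0,0,0],[0,0,-6,0,0,0],[0,0,-9.5,0,0,0],[0,0,-12.5,0,0,0],[0,0,-13,0,0,0]])

```text
time: 17.9
tcp_pos: [486.6, 110.8, 180.5]
tool_rot: [0.86, -0.51, 0.002, -0.003]
contact_force: [0.8, 0.2, 0.8]
gripper_width: 0.999
gripper_force: 0.0
```

```bash
python3 go.py 619 -85.5 150 -0.82
cat > m3.py <<'E'
from fit import *
import sys
pk,sk=sys.argv[1:3]; x,y=map(float,sys.argv[3:5])
for c in sys.argv[5].split(","):
    f=manip.grab_frame(c); v,k,o=fit([f],pk,sk,(x,y),(x,y,.2)); print(c,np.round(v,2),round(k,2)); print("off",np.round(v[:2]-v[3:5],1)); cv2.imwrite(f"pics/{sys.argv[6]}_{c}.png",o)
E
python3 sq.py hex 463 -299 .5 scene,top;python3 m3.py square square 485 109 scene p1;python3 m3.py hex round 618 -86 scene,top h1
```

```text
t 17.9 tcp [486.6 110.8 180.5] head -1.069 tilt [ 3.0e-04 -7.1e-03 -1.0e+00] q6 -0.12 w 0.999 Fg 0.0
row [23.57 -2.15  3.07] rz -14.3
hex scene [ 461.46 -298.76    0.49] 0.13
hex top [ 464.23 -301.93    0.51] 0.06
scene [4.8339e+02 1.0912e+02 5.1000e-01 4.8288e+02 1.0960e+02 2.0000e-01] -1.32
off [ 0.5 -0.5]
scene [ 6.1864e+02 -8.5350e+01  7.4000e-01  6.1298e+02 -8.6320e+01  4.0000e-01] -1.37
off [5.7 1. ]
top [ 6.1961e+02 -8.5790e+01  7.4000e-01  6.1748e+02 -8.6590e+01  1.7000e-01] -0.83
off [2.1 0.8]
```

The square planter is centred in its saucer to under 1 mm in this view. Now the hex.

step_arm(targets=[[2,0,0,0,0,-2],[5.5,-0.3,0,0,0,-4],[9.5,-0.7,0,0,0,-7],[13.5,-1.1,0,0,0,-9],[17.5,-1.5,0,0,0,-12],[21,-1.9,1,0,0,-13.6],[23.3,-2.1,3,0,0,-13.6],[23.6,-2.1,3,0,0,-13.6]])

```text
time: 18.95
tcp_pos: [615.0, -89.3, 140.8]
tool_rot: [0.914, -0.406, -0.003, 0.002]
contact_force: [-0.6, 1.4, -0.7]
gripper_width: 1.004
gripper_force: 0.0
```

step_arm(targets=[[0,0,0,0,0,0],[0,0,0,0,0,0]])

```text
time: 19.15
tcp_pos: [616.1, -86.7, 145.5]
tool_rot: [0.915, -0.404, -0.0, 0.0]
contact_force: [0.7, 0.4, 1.1]
gripper_width: 0.997
gripper_force: 0.0
```

```bash
python3 go.py 619 -85.5 42 -.83
```

```text
t 19.15 tcp [616.1 -86.7 145.5] head -0.832 tilt [-4.e-04  7.e-04 -1.e+00] q6 0.56 w 0.997 Fg 0.0
row [ 0.11 -0.3  10.35] rz -0.1
```

step_arm(targets=[[0.1,-0.3,1,0,0,0],[0.1,-0.3,2.5,0,0,0],[0.1,-0.3,4.5,0,0,0],[0.1,-0.3,6.5,0,0,0],[0.1,-0.3,8.5,0,0,0],[0.1,-0.3,10,0,0,0],[0.1,-0.3,10.4,0,0,0],[0.1,-0.3,10.4,0,0,0]])

```text
time: 19.95
tcp_pos: [619.1, -85.1, 41.5]
tool_rot: [0.915, -0.404, -0.0, 0.0]
contact_force: [0.4, 0.2, 0.2]
gripper_width: 1.0
gripper_force: 0.0
```

```bash
python3 go.py 619 -85.5 42
python3 - <<'E'
from h import *
f=manip.grab_frame("scene"); u,v=w2pix(f,[619,-86,60]).astype(int); save(f,"g6.png",(u-50,v-50,u+50,v+50),6)
E
```

```text
t 19.95 tcp [619.1 -85.1  41.5] head -0.832 tilt [-4.e-04  6.e-04 -1.e+00] q6 0.56 w 1.0 Fg 0.0
row [ 0.02  0.03 -0.05] rz 0
```

View pics/g6.png

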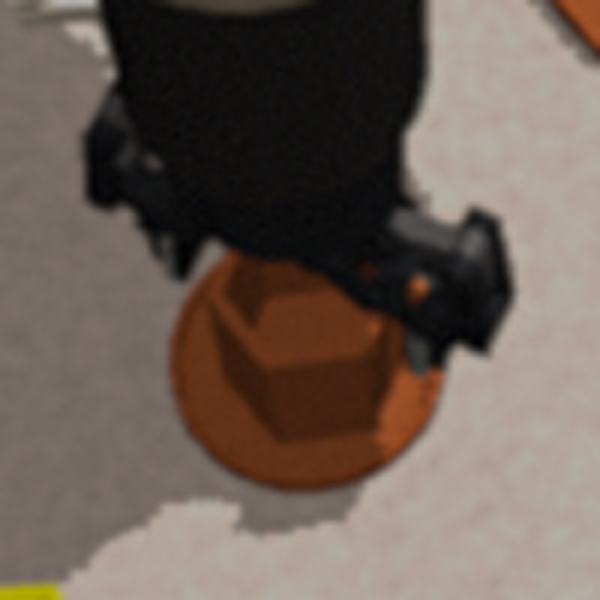

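This is the plain terracotta hex on the round saucer (rim ~310,310). The fingers are outside its walls at ~185,260 and ~425,350. Close and lift.

step_arm(targets=[[0,0,0,0,0,0],[0,0,0,0,0,0],[0,0,0,0,0,0],[0,0,0,0,0,0],[0,0,0,0,0,0],[0,0,0,0,0,0],[0,0,0,0,0,0],[0,0,0,0,0,0]], fingers=-1)

```text
time: 20.8
tcp_pos: [620.3, -85.6, 43.2]
tool_rot: [0.915, -0.404, 0.001, -0.001]
contact_force: [-1.5, 1.2, 6.1]
gripper_width: 0.7
gripper_force: 65.2
```

step_arm(targets=[[0,0,0,0,0,0],[0,0,-0.5,0,0,0],[0,0,-1.5,0,0,0],[0,0,-3,0,0,0],[0,0,-5,0,0,0],[0,0,-7.5,0,0,0],[0,0,-10,0,0,0],[0,0,-11.5,0,0,0]])

```text
time: 21.6
tcp_pos: [619.9, -85.8, 159.6]
tool_rot: [0.915, -0.404, 0.001, -0.001]
contact_force: [-0.0, 0.8, -1.1]
gripper_width: 0.691
gripper_force: 64.6
```

```bash
python3 go.py 463 -300 150 -0.83;python3 sq.py round 615 -87 .0 scene,top
```

```text
t 21.6 tcp [619.9 -85.8 159.6] head -0.833 tilt [ 0.0016 -0.0019 -1.    ] q6 0.56 w 0.691 Fg 64.6
row [ 5.28 26.02  0.92] rz -0.1
round scene [ 6.1238e+02 -8.6500e+01  4.0000e-02] 1.14
round top [ 6.1331e+02 -8.4370e+01  5.0000e-02] 0.99
```

step_arm(targets=[[0.3,1.5,0,0,0,0],[0.9,4.5,0,0,0,0],[1.7,8.5,0,0,0,0],[2.6,13,0,0,0,0],[3.5,17.5,0,0,0,0],[4.3,21.5,0,0,0,0],[5.1,24.8,0,0,0,0],[5.3,26,0,0,0,0]])

```text
time: 22.5
tcp_pos: [459.3, -301.8, 155.6]
tool_rot: [0.914, -0.406, -0.001, 0.0]
contact_force: [-0.0, -0.1, -2.4]
gripper_width: 0.697
gripper_force: 65.0
```

step_arm(targets=[[0,0,0,0,0,0],[0,0,1.5,0,0,0],[0,0,3.5,0,0,0],[0,0,5,0,0,0],[0,0,6,0,0,0],[0,0,6,0,0,0]])

```text
time: 23.1
tcp_pos: [461.9, -299.1, 95.1]
tool_rot: [0.915, -0.404, -0.002, 0.0]
contact_force: [-0.4, -0.3, -2.6]
gripper_width: 0.698
gripper_force: 65.0
```

```bash
python3 go.py 463.3 -300.5 43.2
```

```text
t 23.1 tcp [ 461.9 -299.1   95.1] head -0.832 tilt [-0.0028  0.0016 -1.    ] q6 0.96 w 0.698 Fg 65.0
row [ 0.21 -0.02  5.19] rz 0
```

step_arm(targets=[[0.1,0,1,0,0,0],[0.1,0,2.2,0,0,0],[0.1,0,3.4,0,0,0],[0.1,0,4.2,0,0,0],[0.1,0,4.5,0,0,0],[0.1,0,4.5,0,0,0]])

```text
time: 23.7
tcp_pos: [463.0, -300.6, 51.2]
tool_rot: [0.915, -0.404, -0.001, 0.0]
contact_force: [0.0, -0.2, -1.1]
gripper_width: 0.694
gripper_force: 65.0
```

```bash
python3 go.py 463.3 -300.5 43.2;  python3 - <<'E'
from h import *
f=manip.grab_frame("scene"); u,v=w2pix(f,[463,-300,30]).astype(int); save(f,"g7.png",(u-50,v-50,u+50,v+50),6)
E
```

```text
t 23.7 tcp [ 463.  -300.6   51.2] head -0.833 tilt [-9.e-04  7.e-04 -1.e+00] q6 0.96 w 0.694 Fg 65.0
row [ 0.01 -0.03  0.8 ] rz 0
```

View pics/g7.png

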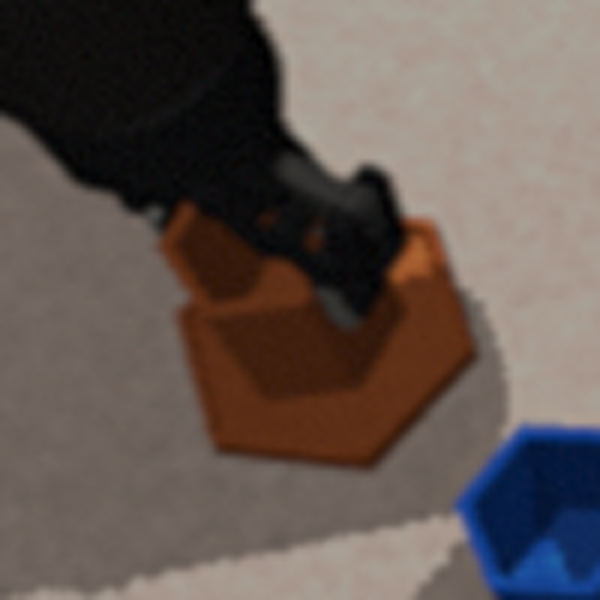

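The hex planter is level over the hex saucer (lower wall ~310,390; saucer edge ~300,460). Lower.

step_arm(targets=[[0,0,0.2,0,0,0],[0,0,0.4,0,0,0],[0,0,0.55,0,0,0],[0,0,0.65,0,0,0],[0,0,0.75,0,0,0],[0,0,0.85,0,0,0],[0,0,0.85,0,0,0]])

```text
time: 24.45
tcp_pos: [463.4, -300.6, 43.3]
tool_rot: [0.915, -0.404, 0.0, 0.0]
contact_force: [-0.1, -0.4, -1.9]
gripper_width: 0.692
gripper_force: 64.9
```

step_arm(targets=[[0,0,0.05,0,0,0],[0,0,0.1,0,0,0],[0,0,0.15,0,0,0],[0,0,0.15,0,0,0]])

```text
time: 24.85
tcp_pos: [463.4, -300.7, 43.2]
tool_rot: [0.915, -0.404, 0.0, 0.0]
contact_force: [-3.7, 3.8, 12.5]
gripper_width: 0.691
gripper_force: 66.5
```

step_arm(targets=[[0,0,0,0,0,0],[0,0,0,0,0,0],[0,0,0,0,0,0],[0,0,0,0,0,0],[0,0,0,0,0,0],[0,0,0,0,0,0]], fingers=1)

```text
time: 25.45
tcp_pos: [463.3, -300.6, 41.7]
tool_rot: [0.915, -0.404, -0.0, 0.0]
contact_force: [-0.4, 0.1, -0.2]
gripper_width: 1.0
gripper_force: 0.0
```

step_arm(targets=[[0,0,0,0,0,0],[0,0,-1,0,0,0],[0,0,-3,0,0,0],[0,0,-6,0,0,0],[0,0,-9.5,0,0,0],[0,0,-12.5,0,0,0],[0,0,-13.5,0,0,0]])

```text
time: 26.15
tcp_pos: [464.9, -301.3, 181.2]
tool_rot: [0.915, -0.404, 0.003, -0.0]
contact_force: [0.1, -1.3, 0.5]
gripper_width: 0.999
gripper_force: 0.0
```

```bash
python3 go.py 590.5 311.5 180 -0.32;python3 sq.py round 615 -87 .0 scene,top;python3 m2.py round 590 312 12 scene,top
```

```text
t 26.15 tcp [ 464.9 -301.3  181.2] head -0.832 tilt [ 0.0054 -0.0026 -1.    ] q6 0.96 w 0.999 Fg 0.0
row [-36.85 -50.55   0.06] rz -29.3
round scene [ 6.1296e+02 -8.7100e+01 -3.0000e-02] -0.44
round top [616.02 -82.58   0.  ] 2.68
round [5.9004e+02 3.1139e+02 1.3000e-01] -1.15
round [5.9130e+02 3.1016e+02 1.0000e-01] -1.24
```

step_arm(targets=[[-1.5,-2,0,0,0,0],[-3.8,-5.2,0,0,0,0],[-6.4,-8.8,0,0,0,0],[-9,-12.4,0,0,0,0],[-11.6,-16,0,0,0,0],[-14.2,-19.5,0,0,0,0],[-16.8,-23.1,0,0,0,0],[-19.4,-26.6,0,0,0,0]])

```text
time: 27.15
tcp_pos: [528.7, 23.5, 175.2]
tool_rot: [0.915, -0.404, -0.001, 0.001]
contact_force: [2.0, -0.8, -0.3]
gripper_width: 1.0
gripper_force: 0.0
```

```bash
python3 go.py 590.7 311 150
```

```text
t 27.15 tcp [528.7  23.5 175.2] head -0.833 tilt [-0.0011  0.0025 -1.    ] q6 0.32 w 1.0 Fg 0.0
row [-17.1  -23.94   2.48] rz 0
```

step_arm(targets=[[-2.6,-3.6,0,0,0,0],[-5.2,-7.2,0,0,0,0],[-7.8,-10.9,0,0,0,0],[-10.4,-14.5,0,0,0,0],[-13,-18.2,0,0,0,0],[-15.5,-21.7,1,0,0,0],[-17.1,-23.9,2,0,0,0],[-17.1,-23.9,2,0,0,0]])

```text
time: 27.95
tcp_pos: [590.1, 311.5, 152.1]
tool_rot: [0.915, -0.403, -0.001, 0.003]
contact_force: [-0.5, -0.4, -0.9]
gripper_width: 0.998
gripper_force: 0.0
```

step_arm(targets=[[0,0,0,0,0,0],[0,0,0,0,0,0]])

```text
time: 28.15
tcp_pos: [590.9, 308.3, 155.9]
tool_rot: [0.914, -0.405, -0.0, 0.001]
contact_force: [0.2, 0.1, 0.5]
gripper_width: 1.003
gripper_force: 0.0
```

```bash
python3 go.py 590.7 311 48; python3 m3.py hex hex 463 -300 scene,top p2
```

```text
t 28.15 tcp [590.9 308.3 155.9] head -0.833 tilt [ 0.      0.0018 -1.    ] q6 -0.04 w 1.003 Fg 0.0
row [-0.21 -0.19 10.79] rz 0
scene [ 462.01 -300.28    0.75  461.34 -298.99    0.49] -1.33
off [ 0.7 -1.3]
top [ 4.6337e+02 -3.0052e+02  7.7000e-01  4.6368e+02 -2.9958e+02  4.6000e-01] -0.7
off [-0.3 -0.9]
```

The hex planter is centred to about 1.5 mm in both views. Now descend on the round.

step_arm(targets=[[-0.2,-0.2,1,0,0,0],[-0.2,-0.2,3,0,0,0],[-0.2,-0.2,5,0,0,0],[-0.2,-0.2,7,0,0,0],[-0.2,-0.2,9,0,0,0],[-0.2,-0.2,10.4,0,0,0],[-0.2,-0.2,10.8,0,0,0],[-0.2,-0.2,10.8,0,0,0]])

```text
time: 29.05
tcp_pos: [591.3, 311.7, 48.4]
tool_rot: [0.915, -0.404, -0.0, 0.0]
contact_force: [0.0, -0.2, 0.8]
gripper_width: 1.005
gripper_force: 0.0
```

```bash
python3 go.py 590.7 311 48
python3 - <<'E'
from h import *
f=manip.grab_frame("scene"); u,v=w2pix(f,[590,311,60]).astype(int); save(f,"g8.png",(u-50,v-50,u+50,v+50),5)
E
```

```text
t 29.05 tcp [591.3 311.7  48.4] head -0.833 tilt [ 1.e-04  9.e-04 -1.e+00] q6 -0.04 w 1.005 Fg 0.0
row [0.01 0.09 0.04] rz 0
```

View pics/g8.png

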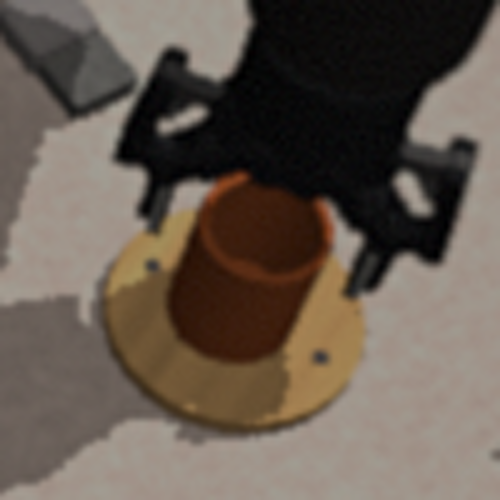

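The round planter stands centred on the bat with the fingers clear on both sides (~155,210 and ~365,275). Close and lift.

step_arm(targets=[[0,0,0,0,0,0],[0,0,0,0,0,0],[0,0,0,0,0,0],[0,0,0,0,0,0],[0,0,0,0,0,0],[0,0,0,0,0,0],[0,0,0,0,0,0],[0,0,0,0,0,0]], fingers=-1)

```text
time: 29.9
tcp_pos: [592.1, 312.5, 50.3]
tool_rot: [0.915, -0.404, 0.001, -0.001]
contact_force: [-0.2, -1.7, 6.2]
gripper_width: 0.698
gripper_force: 65.5
```

step_arm(targets=[[0,0,0,0,0,0],[0,0,-0.5,0,0,0],[0,0,-1.5,0,0,0],[0,0,-3,0,0,0],[0,0,-5,0,0,0],[0,0,-7.5,0,0,0],[0,0,-10,0,0,0],[0,0,-11.5,0,0,0]])

```text
time: 30.7
tcp_pos: [592.2, 312.5, 167.3]
tool_rot: [0.915, -0.404, 0.001, -0.002]
contact_force: [-0.1, 0.6, -0.9]
gripper_width: 0.696
gripper_force: 64.8
```

```bash
python3 go.py 615 -87 160 ; python3 sq.py round 615 -87 .0 scene,top
```

```text
t 30.7 tcp [592.2 312.5 167.3] head -0.832 tilt [ 4.0e-04 -3.6e-03 -1.0e+00] q6 -0.04 w 0.696 Fg 64.8
row [31.08 25.21  0.65] rz 0
round scene [ 6.1321e+02 -8.6370e+01  5.0000e-02] -0.4
round top [ 6.1905e+02 -8.8370e+01  4.0000e-02] -0.22
```

step_arm(targets=[[1.2,1,0,0,0,0],[4,3.3,0,0,0,0],[7.4,6,0,0,0,0],[11,8.9,0,0,0,0],[14.6,11.8,0,0,0,0],[18.2,14.8,0,0,0,0],[21.8,17.7,0,0,0,0],[25.3,20.5,0,0,0,0]])

```text
time: 31.6
tcp_pos: [608.7, -15.6, 162.5]
tool_rot: [0.915, -0.405, -0.001, 0.001]
contact_force: [0.8, 0.3, -0.5]
gripper_width: 0.697
gripper_force: 64.8
```

step_arm(targets=[[2.5,2,0,0,0,0],[4.5,3.7,0,0,0,0],[5.6,4.6,0,0,0,0],[5.8,4.7,0,0,0,0],[5.8,4.7,0,0,0,0],[5.8,4.7,0,0,0,0]])

```text
time: 32.2
tcp_pos: [614.1, -86.9, 163.4]
tool_rot: [0.915, -0.404, -0.0, 0.0]
contact_force: [0.1, 0.1, -2.4]
gripper_width: 0.699
gripper_force: 64.9
```

```bash
python3 go.py 615.5 -87 44.3
```

```text
t 32.2 tcp [614.1 -86.9 163.4] head -0.832 tilt [-5.e-04  4.e-04 -1.e+00] q6 0.57 w 0.699 Fg 64.9
row [ 0.11 -0.1  11.91] rz 0
```

step_arm(targets=[[0.1,-0.1,1.5,0,0,0],[0.1,-0.1,3.5,0,0,0],[0.1,-0.1,5.5,0,0,0],[0.1,-0.1,7.5,0,0,0],[0.1,-0.1,9.5,0,0,0],[0.1,-0.1,11,0,0,0],[0.1,-0.1,11.3,0,0,0],[0.1,-0.1,11.3,0,0,0]])

```text
time: 33.0
tcp_pos: [615.6, -86.9, 50.5]
tool_rot: [0.915, -0.404, -0.0, 0.0]
contact_force: [1.0, 1.4, -0.3]
gripper_width: 0.696
gripper_force: 64.9
```

```bash
python3 go.py 615.5 -87 44.3;  python3 - <<'E'
from h import *
f=manip.grab_frame("scene"); u,v=w2pix(f,[615,-87,30]).astype(int); save(f,"g9.png",(u-50,v-50,u+50,v+50),6)
E
```

```text
t 33.0 tcp [615.6 -86.9  50.5] head -0.831 tilt [-4.e-04  9.e-04 -1.e+00] q6 0.57 w 0.696 Fg 64.9
row [0.   0.01 0.62] rz 0
```

View pics/g9.png

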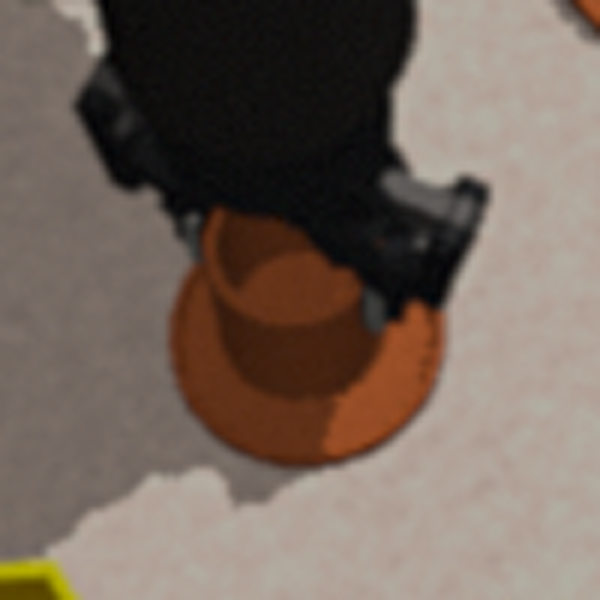

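The round planter is just above its saucer and well centred (pot ~298, saucer ~307). Lower to contact.

step_arm(targets=[[0,0,0.15,0,0,0],[0,0,0.3,0,0,0],[0,0,0.45,0,0,0],[0,0,0.55,0,0,0],[0,0,0.65,0,0,0],[0,0,0.7,0,0,0],[0,0,0.75,0,0,0],[0,0,0.75,0,0,0]])

```text
time: 33.85
tcp_pos: [615.7, -87.8, 44.3]
tool_rot: [0.915, -0.404, 0.0, 0.0]
contact_force: [-3.7, 0.9, 7.8]
gripper_width: 0.701
gripper_force: 65.9
```

step_arm(targets=[[0,0,0,0,0,0],[0,0,0,0,0,0],[0,0,0,0,0,0],[0,0,0,0,0,0],[0,0,0,0,0,0],[0,0,0,0,0,0]], fingers=1)

```text
time: 34.45
tcp_pos: [615.7, -87.7, 43.2]
tool_rot: [0.915, -0.404, -0.0, 0.0]
contact_force: [0.2, -0.2, 0.2]
gripper_width: 1.0
gripper_force: 0.0
```

step_arm(targets=[[0,0,0,0,0,0],[0,0,-1,0,0,0],[0,0,-3,0,0,0],[0,0,-6,0,0,0],[0,0,-9.5,0,0,0],[0,0,-12.5,0,0,0],[0,0,-14,0,0,0],[0,0,-14,0,0,0]])

```text
time: 35.25
tcp_pos: [617.3, -87.7, 187.3]
tool_rot: [0.915, -0.404, 0.003, -0.001]
contact_force: [0.5, 0.3, 0.1]
gripper_width: 0.997
gripper_force: 0.0
```

step_arm(targets=[[-3,-3,0,0,0,0],[-6,-6,0,0,0,0],[-9,-9,0,0,0,0],[-12,-12,0,0,0,0],[-15,-15,0,0,0,0],[-18,-18,0,0,0,0],[-19,-19,0,0,0,0],[-19,-19,0,0,0,0]])

```text
time: 36.05
tcp_pos: [627.9, 182.8, 182.6]
tool_rot: [0.915, -0.403, -0.0, 0.0]
contact_force: [-0.3, -0.4, 0.0]
gripper_width: 1.002
gripper_force: 0.0
```

```bash
python3 m3.py round round 615 -87 scene,top p3; python3 m3.py hex hex 463 -300 scene,top p2;python3 m3.py square square 485 109 scene p1
python3 - <<'E'
from h import *
f=manip.grab_frame("scene"); save(f,"end.png")
E
```

```text
scene [ 6.1516e+02 -8.8630e+01  1.0000e-01  6.1314e+02 -8.6310e+01  3.0000e-01] -0.73
off [ 2.  -2.3]
top [ 6.2348e+02 -7.8530e+01 -6.0000e-02  6.1894e+02 -8.8310e+01 -1.0000e-02] -0.43
off [4.5 9.8]
scene [ 462.03 -300.58    0.74  461.46 -298.43    0.48] -1.31
off [ 0.6 -2.1]
top [ 463.07 -300.61    0.77  463.76 -300.67    0.5 ] -0.7
off [-0.7  0.1]
scene [4.8295e+02 1.0942e+02 5.0000e-01 4.8240e+02 1.0978e+02 2.0000e-01] -1.05
off [ 0.5 -0.4]
```

View pics/end.png

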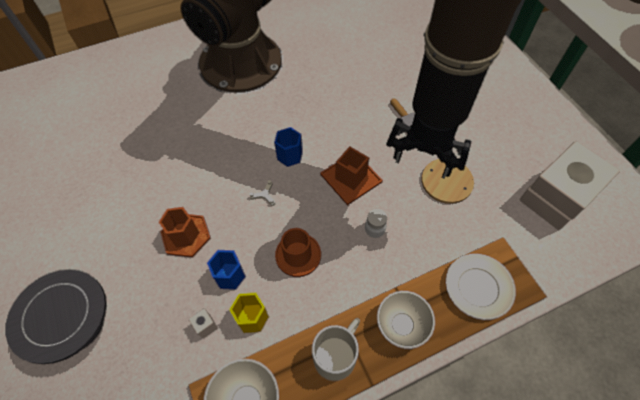

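All three planters stand on their own saucers: hex ~180,228, round ~297,248, square ~352,170. The top-camera fit of the round one disagrees, so I check it in one crop.

Run:
```python
from fit import *
f=manip.grab_frame("top"); box,im,m,gr=prep(f,(615,-87),30); o=im[:,:,::-1].copy()
for ring,c in [(pts("round",31,615.5,-87.5,0,[78])[0],(0,255,0)),(pts("round",51,616,-87,0,[11])[0],(255,0,0))]:
    cv2.polylines(o,[np.round((proj(f,ring)-box[:2]+.5)*S-.5).astype(np.int32)],True,c,1)
a=im[:,:,::-1]
cv2.imwrite("pics/chk.png",cv2.convertScaleAbs(cv2.resize(np.hstack([a,o]),(780,390)),alpha=1.6))
```

```text
(no output)
```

View pics/chk.png

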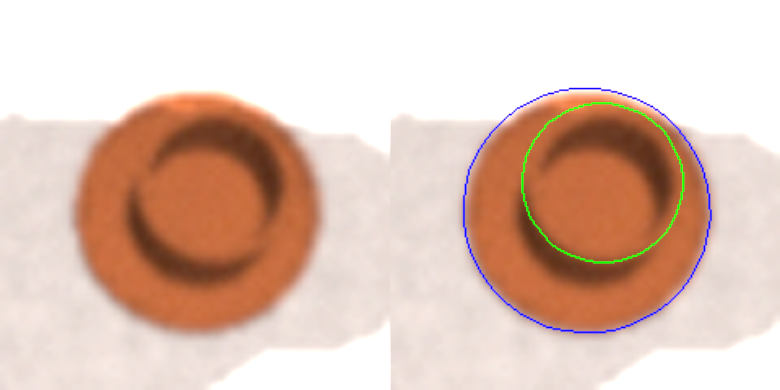

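In the brightened top crop, the predicted rim (green) encloses the planter's dark inner wall evenly, and the blue outline matches the saucer. The round planter is therefore centred to within a few mm, and the earlier top fit was misled by shadow. Handing in.

```bash
python3 -c "
from plant import manip; print(manip.sign_off())"
```

```text
the job is handed in; nothing more can be done
None
```

The job is handed in, with no verdict returned: the round, square and hex planters each stand in the saucer of their own shape, about 3 mm or less off centre by my camera fits; the round one was parked on the bat, and the jar, stilt and brush were never touched.

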